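# Clamp a tube rack on the bench shaker with a ratchet lever

## Robot

A 6-joint arm with a two-finger parallel gripper is mounted at the origin on the work surface. World frame = base frame: x ahead of the robot, y to its left, z up, the work surface at z = 0. Lengths are in mm, angles in rad, forces in N, time in s.
With the tool pointing down it reaches from about 350 to 975 mm from the base axis. Payload 7.1 kg.
Tool frame: the origin (TCP) lies midway between the tips of the shut fingers; the grasp point (between the pads) lies 19 mm behind it; z points along the fingers, y is the line along which they close (so a half turn about z gives the same grasp; the last joint's range is limited). The gripper opens to 88 mm and grips with 3 to 60 N. Pads are 20 mm wide; open, the fingers measure 115 mm over their backs; the gripper's body (75 mm by 178 mm) begins 61 mm behind the grasp point.
Start: joints at [1.156, 0.423, 1.63, -0, 1.089, -0.019], TCP at [240.934, 576.676, 222.675] pointing down, gripper open.
Joint ranges: [-3, 3], [-0.9, 2.11], [0.09, 2.58], [-1.31, 4.45], [0.11, 2.69], [-2.54, 2.54]. Speed limits (rad/s): [2.39, 2.39, 3.01, 3.14, 3.14, 3.14].

## Interface

Orientations are given as a rotation vector (axis times angle).
In Python, from workcell import ctrl gives the robot as it stands. The module is installed in compiled form; this text tells all that it offers.
- The arm moves only by the tool servo_tool, never from a script. Its argument "increments" is a list of rows, each a list of 7 numbers: the shift along the world's x, y, z in cm, then the turn, a rotation vector about the world's x, y, z in degrees, then the opening, from -1 (shut) to 1 (fully open). A call has 1 to 20 rows; each row is the pose to reach, as a shift and turn from the pose commanded when the call began; what a row does not reach only later rows make up. A row lasts 1/12 s, in which the tool goes at most 41.7 mm and 7.16 degrees, less where a joint would pass 70% of its speed; a pose out of reach is approached as far as the arm can. A call with a gripper value outside its range is refused whole. The fingers move at their own pace and stop on an object; the grip force is fixed at half the most. Time passes only in rows, so rows that repeat a pose let the fingers close. It gives the time, the measured TCP pose, the force, the opening and the grip force at its end, in the units of the state.
- ctrl.get_obs(): the state, without advancing time (a new reading comes with each control period).
- ctrl.get_image(name): name is "side" or "top"; returns a dict with "image" (420x560x3 uint8, red, green, blue), "fx", "fy", "cx", "cy" (pixels), "extrinsics" (4x4, takes a point from camera to world coordinates). Camera axes: x right, y up, looking along -z (the intrinsics and any distortion apply to the point x, -y, -z); pixel columns grow to the right and rows downward; lengths in mm; the calibration is good to about 2 mm. A picture is of the moment at which its call begins. There is no depth.
- ctrl.close_job(): hands the job in; it is judged then, once.
The state is a dict: "t": time; "qpos": joint angles; "qvel": joint speeds; "joint_torque": joint torques, N m; "ee_pos": TCP position; "orientation": TCP orientation; "ft_force": force on the tool from outside, world axes, zero at the start; "moment": the same for the moment, N m; "width": finger opening in mm; "grasp_force": force on a finger pad.
Only numpy, scipy, OpenCV 4.12 (cv2) and the standard library are available. Lean on these libraries where they do the work, as an engineer would, in place of code of your own. Each camera call takes 0.05 s, during which the arm holds its last target. There are 200 camera calls.

## Task

Lift the loose tube rack from the bench and set it down upright in the clamp bay on the shaker's deck, lengthwise between the fixed fence and the sliding jaw. Then tighten the clamp nut by swinging its ratchet lever back and forth between the two stop posts until the jaw has pushed the rack against the fence and the nut is firmly tight, but do not force it once it is tight. Let go of the lever, and leave the bottle, the beaker and the tip box where they are.

Things in the scene. Friction and masses are not known exactly. Their poses are not given: they have to be found in the camera images.
- rack: Loose grey tube rack, 118 mm long (its x), 56 mm wide (its y), 141 mm high, 0.25 to 0.5 kg, with ten capped tubes (tops at 86 mm) and a carrying bar above them. Origin: centre of the underside. z is up.
- rack_bar (a point): Middle of the rack's carrying bar, 130 mm above the rack's underside: bar 118 mm long along the rack's x, 12 mm wide (y), 22 mm high; free space of 33 mm between the bar and the tube caps. Grip it across its width (its y), from above.
- shaker: Fixed white bench shaker, 220 x 360 mm (its x, y), aluminium deck 60 mm above the bench; its yaw differs each time. Origin: on the bench, at its centre. On the deck: the rack bay (on its +y half) and the clamp's ratchet housing (on its -y half).
- bay (a point): Point on the deck (z 60 mm) where the middle of the rack's underside is when clamped; axes as the shaker's. Rack length along x, either way round. Fence face 28 mm away in +y (30 mm high); jaw face 43.1 mm away in -y less its travel; low end rails (8 mm) 67 mm away in +x and -x. Set the rack down about 4 mm from here in -y: 4 mm off the fence, 5 to 9 mm off the jaw.
- jaw (a joint): Travel of the sliding aluminium jaw towards the fence (+y of the shaker), m: 0 wide open, starts at 0.002 to 0.006, about 0.0152 when the rack is clamped. It is driven by the nut, 6 mm per rad, and does not run back.
- pivot (a point): On the vertical axis of nut and lever, 70 mm in -y from the shaker's centre, at the lever hub's top, 104 mm above the bench. The hex nut on top of the hub is the fastener. Axes as the shaker's.
- lever (a joint): Swing of the steel ratchet lever, rad, 0 to 1.2 between two stop posts, growing clockwise from above (tightening). At 0.6 it points along the shaker's -y, at 0 it leans 0.6 rad to +x, at 1.2 to -x. Clockwise turns the nut; swinging back clicks over 18 teeth (up to 0.35 rad of the next swing is lost) and leaves the nut. The nut needs 1.6 to 2.3 rad in all. The lever stays where left.
- grip (a point): Middle of the upright black knob at the lever's end, 115 mm from the pivot axis, 125 mm above the bench; diameter 24 mm, 103 to 147 mm high. It spins freely on its pin. Turning the nut takes about 3 N along the knob's path. When tight, the push rises steadily, about 1.5 N per mm of travel: firmly tight from 9 N, overtightened above 20 N. Resistance at the lever's range ends is only a stop post.
- load (a joint): Elastic twist of the spring coupling between lever and nut, rad, 20 N m per rad: about 0.015 while the nut runs, 0.05 (1.0 N m) when firmly tight, above 0.115 (2.3 N m) overtightened. It goes back to about 0 when the lever is let go.
- reagent: Bystander: amber bottle, diameter 60 mm, 130 mm high. Origin: centre of the underside.
- beaker: Bystander: glass beaker, diameter 70 mm, 85 mm high. Origin: centre of the underside.
- tipbox: Bystander: blue pipette tip box, 120 x 80 x 55 mm. Origin: centre of the underside.
Mind the look-alikes: they are no part of the job. Of the things shaped like the rack, the grey one is meant.

How it is judged (in metres and radians):
On the way, in this order (a step that is already met when the one before it is completed fails the run):
1. the rack stands upright on the deck in the bay, between fence and jaw (z of rack in the frame of bay between -0.005 and 0.005 m and x of rack in the frame of bay between -0.012 and 0.012 m and y of rack in the frame of bay between -0.018 and 0.003 m and angle between rack's own z axis and vertical below 0.08 rad and linear speed of rack below 0.02 m/s), for 0.2 s.
2. the nut is firmly tight (coupling twist of 0.05 rad or more, held a moment) with the rack in the bay (value of joint load above 0.048 rad and value of joint jaw above 0.0144 m and z of rack in the frame of bay below 0.005 m), for 0.2 s.
At the end, for the whole second after the job is handed in: The rack stands upright in the bay (within 12 mm along it, pushed to within 3 mm of touching the fence, along the fence within 0.08 rad), the jaw has travelled at least 14.4 mm and the lever is let go, all at rest (value of joint jaw above 0.0144 m and z of rack in the frame of bay below 0.005 m and x of rack in the frame of bay between -0.012 and 0.012 m and y of rack in the frame of bay between -0.003 and 0.003 m and angle between the x axis of rack and the x axis of shaker, either way round below 0.08 rad and angle between rack's own z axis and vertical below 0.08 rad and linear speed of rack below 0.02 m/s and value of joint load between -0.03 and 0.03 rad).
It fails at once if the nut is overtightened (coupling twist above 0.115 rad) (value of joint load above 0.115 rad).
It fails at once if the rack is tipped by more than 0.6 rad (angle between rack's own z axis and vertical above 0.6 rad).
It fails at once if the bottle is moved by more than 30 mm (distance of reagent from where it was at the start of the episode above 0.03 m).
It fails at once if the beaker is moved by more than 30 mm (distance of beaker from where it was at the start of the episode above 0.03 m).
It fails at once if the tip box is moved by more than 30 mm (distance of tipbox from where it was at the start of the episode above 0.03 m).
It also fails if it takes over 72 s, if anything falls off the work surface, if the arm or the gripper's body presses on something with over 40 N, if the wrist force passes 120 N, or if a joint passes its speed limit or range.

## Working session

There is one attempt and no reset: what is moved stays moved. The work goes in short steps, Python scripts to look and compute and a tool call to move; the robot and the scene stay as the last step left them, time stands still between calls to the robot, and variables do not carry over. Pictures are saved under pics/ and viewed, at most 10 in all, crops included, and the job is handed in when it is done.

Besides the shell and the picture viewer there is one more tool, called after "Emit:" as a command line: name --pt "numbers of a row" for each row, then --argument value for the rest. servo_tool: Moves the arm, as the interface text tells. Its arguments: {"type":"object","properties":{"increments":{"type":"array","items":{"type":"array","items":{"type":"number"}}}},"required":["increments"]}

```bash
mkdir -p pics; cat > h.py <<'E'
import numpy as np, cv2
from workcell import ctrl
def snap(n,f):
    d=ctrl.get_image(n); cv2.imwrite(f,d["image"][:,:,::-1]); 
    np.save('cal_%s.npy'%n,np.array([d["fx"],d["fy"],d["cx"],d["cy"],*np.array(d["extrinsics"]).ravel()]))
    return d["image"][:,:,::-1]
def cal(n):
    c=np.load('cal_%s.npy'%n); return c[:4],c[4:].reshape(4,4)
def ray(n,u,v,z):
    (fx,fy,cx,cy),E=cal(n); d=E[:3,:3]@np.array([(u-cx)/fx,-(v-cy)/fy,-1]); o=E[:3,3]
    return o+d*(z-o[2])/d[2]
def proj(n,p):
    (fx,fy,cx,cy),E=cal(n); q=E[:3,:3].T@(np.array(p)-E[:3,3]); return cx+fx*q[0]/-q[2], cy-fy*q[1]/-q[2]
E
python3 - <<'E'
from h import *
a=snap("top","pics/t0.png");b=snap("side","pics/s0.png")
for n in("top","side"):print(cal(n))
print({k:np.round(v,3) for k,v in ctrl.get_obs().items()}, ctrl.get_image("top").keys())
E
```

```text
(array([538.45046278, 538.45046278, 274.59994912, 211.64660642]), array([[-3.87101981e-02,  9.75466716e-01, -2.16716880e-01,
         2.34208053e+02],
       [-9.99248322e-01, -3.73380633e-02,  1.04240267e-02,
         1.97348196e+01],
       [ 2.07650251e-03,  2.16957494e-01,  9.76178843e-01,
         1.56668498e+03],
       [ 0.00000000e+00,  0.00000000e+00,  0.00000000e+00,
         1.00000000e+00]]))
(array([400.66089955, 400.66089955, 282.77479213, 206.18320739]), array([[ 7.72071074e-01,  4.72483330e-01, -4.25047949e-01,
         3.14860348e+01],
       [-6.35521394e-01,  5.78540092e-01, -5.11276755e-01,
        -6.39265401e+02],
       [ 4.33753596e-03,  6.64869058e-01,  7.46947335e-01,
         1.07752655e+03],
       [ 0.00000000e+00,  0.00000000e+00,  0.00000000e+00,
         1.00000000e+00]]))
{'t': np.float64(0.1), 'qpos': array([ 1.156,  0.424,  1.631,  0.   ,  1.089, -0.019]), 'qvel': array([-0.   , -0.002, -0.001, -0.   , -0.002,  0.001]), 'joint_torque': array([ 1.0000e-03, -5.4561e+01, -2.7433e+01,  6.5000e-02,  1.9000e-02,
       -0.0000e+00]), 'ee_pos': array([240.76 , 576.264, 221.997]), 'orientation': array([-6.18e-01, -3.08e+00,  2.00e-03]), 'ft_force': array([ 0.299, -0.234, -0.338]), 'moment': array([ 0.028, -0.032, -0.032]), 'grasp_force': np.float64(0.0), 'width': np.float64(87.502)} dict_keys(['image', 'fx', 'fy', 'cx', 'cy', 'extrinsics'])
```

View pics/t0.png

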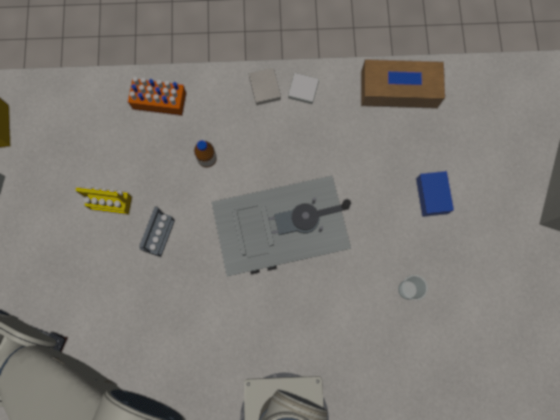

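View pics/s0.png

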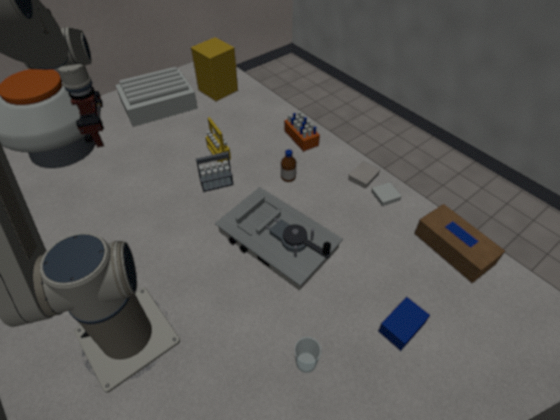

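The top view shows three rack-like things: grey at (157,231), yellow at (105,200) and orange at (157,95). The grey one is the one I want. The shaker is at about (281,226), with its lever knob at (346,204). I'll check this in an enlarged crop.

```bash
python3 - <<'E'
from h import *
a=cv2.imread("pics/t0.png")[165:285,135:360]
cv2.imwrite("pics/c0.png",cv2.resize(a,None,fx=3.5,fy=3.5,interpolation=cv2.INTER_CUBIC))
E
```

```text
(no output)
```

View pics/c0.png

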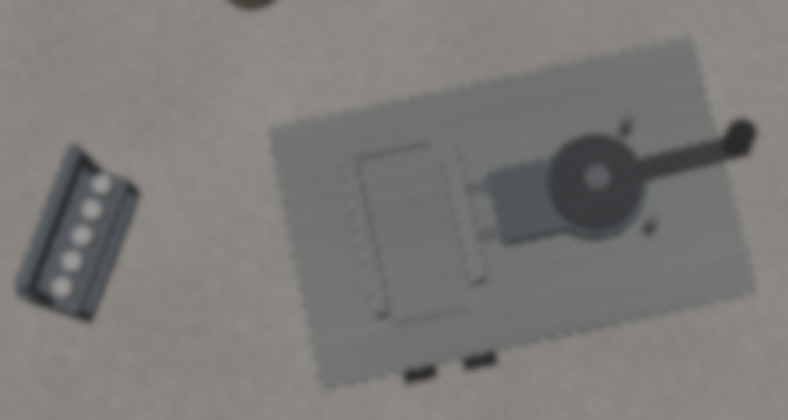

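The crop shows the grey rack with its bar along (78,152)–(27,288). The deck corners are (270,128), (690,38), (755,292) and (325,388). The hub is at (597,178) and the knob at (740,135).

```bash
python3 - <<'E'
from h import *
P=lambda u,v,z:ray("top",135-.36+u/3.5,165-.36+v/3.5,z)
C=[P(*c,60) for c in((270,128),(690,38),(755,292),(325,388))]
for i in range(4):print(C[i].round(),np.linalg.norm(C[i]-C[i-1]).round(1))
c=sum(C)/4; print("centre",c.round(1))
ym=(C[0]+C[3]-C[1]-C[2]);yaw=np.arctan2(-ym[0],ym[1])
xm=(C[0]+C[1]-C[2]-C[3]);print("yaw from y",yaw,"from x",np.arctan2(xm[1],xm[0]))
h=P(597,178,106);k=P(740,135,147);print("hub",h.round(1),"knob",k.round(1),np.linalg.norm((k-h)[:2]))
r=(c-h);print("hub->centre",r.round(1),np.arctan2(-r[0],r[1]))
a,b=P(78,152,141),P(27,288,141);print("bar",a.round(1),b.round(1),np.linalg.norm(a-b),((a+b)/2).round(1),np.arctan2(*(a-b)[[1,0]]))
for q in((138,190),(90,320)):print(P(*q,30).round())
for n,(u,v) in {"reagent":(205,158),"yellow":(120,203)}.items():print(n,ray("top",u,v,20).round())
# fence/jaw
for q in((360,158),(382,315),(445,142),(480,280)):print(P(*q,90 if 0 else 75).round())
E
```

```text
[606. 183.  60.] 219.0
[ 670. -167.   60.] 355.7
[ 455. -206.   60.] 218.4
[391. 142.  60.] 354.1
centre [530.7 -11.9  60. ]
yaw from y 0.1808244564429311 from x 0.18450643765919117
hub [544.3 -80.3 106. ] knob [ 565.4 -190.   147. ] 111.64150516232306
hub->centre [-13.6  68.4 -46. ] 0.19623813197390366
bar [572.9 323.4 141. ] [467.7 361.4 141. ] 111.7898017296786 [520.3 342.4 141. ] -0.3465324705539051
[565. 297.  30.]
[457. 336.  30.]
reagent [751. 206.  20.]
yellow [621. 458.  20.]
[575. 109.  75.]
[446.  94.  75.]
[586.  40.  75.]
[471.  15.  75.]
```

```bash
python3 - <<'E'
from h import *
def crop(f,x0,x1,y0,y1,s):
    a=cv2.imread(f)[y0:y1,x0:x1]; a=cv2.resize(a,None,fx=s,fy=s,interpolation=cv2.INTER_CUBIC).astype(float)
    lo,hi=np.percentile(a,1),np.percentile(a,99.5); return np.clip((a-lo)/(hi-lo)*255,0,255).astype(np.uint8)
A=crop("pics/t0.png",230,295,195,263,6); B=crop("pics/s0.png",215,340,180,248,6)[:,:400]
C=np.hstack([A,B]);print(C.shape);cv2.imwrite("pics/c1.png",C)
E
```

```text
(408, 790, 3)
```

View pics/c1.png

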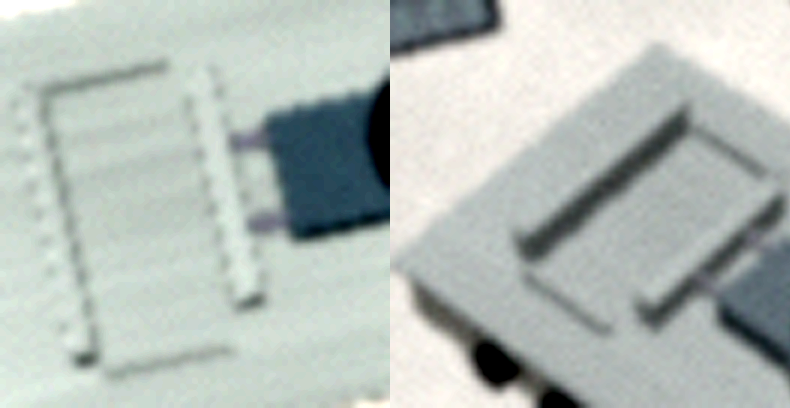

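The crop shows the fence face base line at (44,95)–(97,355) in the top view and (530,262)–(693,128) in the side view. The end rails are at (45,88)–(168,65) and (108,372)–(232,348) in the top view. The jaw lies right of (190,75)–(240,300).

```bash
python3 - <<'E'
from h import *
T=lambda u,v,z:ray("top",229.6+u/6,194.6+v/6,z)
S=lambda u,v,z:ray("side",214.6+(u-390)/6,179.6+v/6,z)
c=np.array([530.7,-11.9]);w=.183;X=np.array([np.cos(w),np.sin(w)]);Y=np.array([-X[1],X[0]])
def show(n,p): d=p[:2]-c; print(n,p.round(),"shaker frame",(d@X).round(1),(d@Y).round(1))
for q in((48,95),(99,352)):show("T fence base",T(*q,60))
for q in((45,88),(80,372-6)):show("T fence top",T(*q,90))
for q in((530,262),(693,128)):show("S fence base",S(*q,60))
for q in((518,238),(685,108)):show("S fence top",S(*q,90))
for q in((106,77),(170,360)):show("T rail",T(*q,64))
for q in((568,306),(730,152)):show("S rail",S(*q,64))
for q in((190,75),(240,300)):show("T jaw top inner",T(*q,90))
for q in((638,305),(775,190)):show("S jaw top inner",S(*q,90))
from h import proj
# side check of deck corners: back-left & near
show("S deck corner",S(657,42,60)); show("S deck corner",S(398,270,60))
show("S knob",ray("side",326,244,147)); show("S hub nut",ray("side",294,231,108))
show("S deck corner far",ray("side",341,240,60));show("S deck corner near",ray("side",300,284,60))
E
```

```text
T fence base [576. 110.  60.] shaker frame 67.0 111.1
T fence base [452.  89.  60.] shaker frame -59.4 113.1
T fence top [573. 109.  90.] shaker frame 63.5 111.3
T fence top [441.  96.  90.] shaker frame -68.3 122.5
S fence base [449.  92.  60.] shaker frame -61.2 117.3
S fence base [579. 114.  60.] shaker frame 70.3 115.4
S fence top [442.  88.  90.] shaker frame -69.5 114.8
S fence top [568. 107.  90.] shaker frame 58.8 110.0
T rail [583.  81.  64.] shaker frame 68.6 82.2
T rail [446.  55.  64.] shaker frame -71.0 81.4
S rail [446.  52.  64.] shaker frame -71.9 78.0
S rail [582.  84.  64.] shaker frame 67.4 84.6
T jaw top inner [577.  41.  90.] shaker frame 54.7 43.6
T jaw top inner [469.  21.  90.] shaker frame -54.5 44.0
S jaw top inner [464.  11.  90.] shaker frame -61.6 35.1
S jaw top inner [569.  28.  90.] shaker frame 45.1 32.0
S deck corner [605. 182.  60.] shaker frame 108.0 177.6
S deck corner [390. 133.  60.] shaker frame -111.5 168.1
S knob [ 565. -193.  147.] shaker frame 0.5 -184.3
S hub nut [545. -76. 108.] shaker frame 2.4 -65.8
S deck corner far [ 662. -170.   60.] shaker frame 100.5 -179.4
S deck corner near [ 457. -208.   60.] shaker frame -107.9 -179.0
```

Emit:
servo_tool --pt "27.9 -23.4 0 0 0 2.9 1" --pt "27.9 -23.4 0 0 0 2.9 1" --pt "27.9 -23.4 0 0 0 2.9 1" --pt "27.9 -23.4 0 0 0 2.9 1" --pt "27.9 -23.4 0 0 0 2.9 1" --pt "27.9 -23.4 0 0 0 2.9 1" --pt "27.9 -23.4 0 0 0 2.9 1" --pt "27.9 -23.4 0 0 0 2.9 1" --pt "27.9 -23.4 0 0 0 2.9 1" --pt "27.9 -23.4 0 0 0 2.9 1" --pt "27.9 -23.4 0 0 0 2.9 1" --pt "27.9 -23.4 0 0 0 2.9 1" --pt "27.9 -23.4 0 0 0 2.9 1"

```text
t: 1.23
ee_pos: [518.9, 343.4, 222.5]
orientation: [-0.538, -3.095, 0.0]
ft_force: [0.7, 1.0, -0.2]
width: 88.0
grasp_force: 0.0
```

```bash
python3 - <<'E'
from h import *
b=snap("side","pics/s1.png");t=snap("top","pics/t1.png")
o=ctrl.get_obs();print(o["ee_pos"],o["orientation"],o["ft_force"])
p=proj("side",(520,342,70));print(p,proj("top",(520,342,100)))
def crop(a,u,v): u,v=int(u),int(v);return cv2.resize(a[v-45:v+45,u-45:u+45],None,fx=4.4,fy=4.4,interpolation=cv2.INTER_CUBIC)
print([int(x) for x in p]);cv2.imwrite("pics/c2.png",np.hstack([crop(b,*p),crop(t,*proj("top",(520,342,100)))]))
E
```

```text
[518.90581618 343.64399414 222.64195795] [-5.36692856e-01 -3.09514755e+00  1.33953796e-04] [-0.21809298  0.89803732  0.11192255]
(np.float64(214.03393510156775), np.float64(170.92646521305463)) (np.float64(153.1563791264908), np.float64(230.23917585664515))
[214, 170]
```

View pics/c2.png

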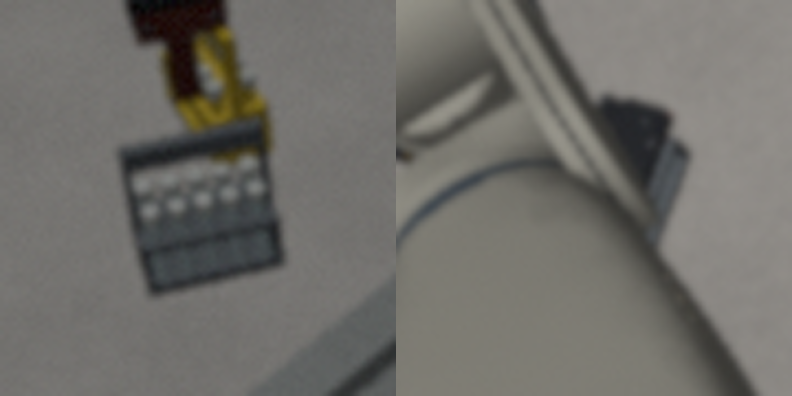

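The side crop shows the grey rack's bar, with its middle at (195,145) and the gripper finger just above it. I'll check the bar position with that ray.

```bash
python3 - <<'E'
from h import *
S=lambda u,v,z:ray("side",168.6+u/4.4,124.6+v/4.4,z)
a,b=S(123,158,130),S(263,128,130);print(a,b,(a+b)/2,np.linalg.norm(a-b),np.arctan2(*(b-a)[[1,0]]))
a,b=S(153,293,0),S(283,262,0);m=(a+b)/2;print(a,b,m+28*np.array([.34,.94,0]),np.arctan2(*(b-a)[[1,0]]))
E
```

```text
[472.42837678 367.33553829 130.        ] [579.71539815 326.82123019 130.        ] [526.07188747 347.07838424 130.        ] 114.68179504734981 -0.36107043222465934
[463.31520296 342.78405854   0.        ] [569.49803263 303.76410669   0.        ] [525.92661779 349.59408262   0.        ] -0.3521606005029624
```

Emit:
servo_tool --pt "0.3 0.1 -2 0 0 0 1" --pt "0.3 0.1 -4 0 0 0 1" --pt "0.3 0.1 -6 0 0 0 1" --pt "0.3 0.1 -8 0 0 0 1" --pt "0.3 0.1 -10 0 0 0 1" --pt "0.3 0.1 -11.1 0 0 0 1" --pt "0.3 0.1 -11.1 0 0 0 1" --pt "0.3 0.1 -11.1 0 0 0 -1" --pt "0.3 0.1 -11.1 0 0 0 -1" --pt "0.3 0.1 -11.1 0 0 0 -1" --pt "0.3 0.1 -11.1 0 0 0 -1" --pt "0.3 0.1 -11.1 0 0 0 -1" --pt "0.3 0.1 -11.1 0 0 0 -1" --pt "0.3 0.1 -11.1 0 0 0 -1" --pt "0.3 0.1 -11.1 0 0 0 -1" --pt "0.3 0.1 -11.1 0 0 0 -1" --pt "0.3 0.1 -11.1 0 0 0 -1"

```text
t: 2.75
ee_pos: [522.9, 343.7, 111.6]
orientation: [-0.54, -3.095, 0.0]
ft_force: [0.0, 0.1, 0.3]
width: 24.7
grasp_force: 0.0
```

Emit:
servo_tool --pt "0 0 0 0 0 0 -1" --pt "0 0 0 0 0 0 -1" --pt "0 0 0 0 0 0 -1" --pt "0 0 0 0 0 0 -1" --pt "0 0 0 0 0 0 -1" --pt "0 0 0 0 0 0 -1" --pt "0 0 0.5 0 0 0 -1" --pt "0 0 1 0 0 0 -1" --pt "0 0 2 0 0 0 -1" --pt "0 0 3.5 0 0 0 -1" --pt "0 0 5 0 0 0 -1" --pt "0 0 7 0 0 0 -1" --pt "0 0 9 0 0 0 -1" --pt "0 0 10 0 0 0 -1" --pt "0 0 10 0 0 0 -1"

```text
t: 4.0
ee_pos: [524.4, 344.6, 215.2]
orientation: [0.539, 3.091, 0.006]
ft_force: [0.7, 0.2, -2.8]
width: 11.7
grasp_force: 30.0
```

Emit:
servo_tool --pt "0 -1 0.5 0 0 1 -1" --pt "0 -3 1 0 0 3 -1" --pt "-0.1 -5.5 1 0 0 6 -1" --pt "-0.2 -8 1 0 0 9 -1" --pt "-0.3 -10.5 1 0 0 12 -1" --pt "-0.4 -13 1 0 0 15 -1" --pt "-0.5 -15.5 1 0 0 18 -1" --pt "-0.6 -18 1 0 0 21 -1" --pt "-0.7 -20.5 1 0 0 24 -1" --pt "-0.8 -23 1 0 0 26 -1" --pt "-0.8 -25 1 0 0 28 -1" --pt "-0.8 -26.5 1 0 0 29.5 -1" --pt "-0.8 -27.3 1 0 0 30.3 -1" --pt "-0.8 -27.6 1 0 0 30.3 -1" --pt "-0.8 -27.6 1 0 0 30.3 -1" --pt "-0.8 -27.6 1 0 0 30.3 -1" --pt "-0.8 -27.6 1 0 0 30.3 -1"

```text
t: 5.42
ee_pos: [514.8, 68.3, 221.4]
orientation: [0.288, -3.128, -0.0]
ft_force: [0.0, -0.5, -2.0]
width: 11.6
grasp_force: 30.0
```

```bash
python3 - <<'E'
from h import *
b=snap("side","pics/s2.png");L=[]
for i in range(6):
    o=ctrl.get_obs();L.append(np.r_[o["ee_pos"],o["orientation"],o["ft_force"]]);snap("side","pics/s2.png")
print(np.round(L,2))
L=np.array(L); R=cv2.Rodrigues(L[-1,3:6])[0];print(np.degrees(np.arctan2(R[1,1],R[0,1])))
u,v=[int(x) for x in proj("side",(515,68,100))];print(u,v)
cv2.imwrite("pics/c3.png",cv2.resize(b[v-60:v+50,u-65:u+75],None,fx=5,fy=5,interpolation=cv2.INTER_CUBIC))
E
```

```text
[[ 5.1485e+02  6.8290e+01  2.2150e+02  2.9000e-01 -3.1300e+00 -0.0000e+00
  -3.3000e-01  2.6000e-01 -2.9500e+00]
 [ 5.1488e+02  6.8290e+01  2.2156e+02  2.9000e-01 -3.1300e+00 -0.0000e+00
   2.5000e-01  3.2000e-01 -3.1200e+00]
 [ 5.1490e+02  6.8260e+01  2.2159e+02  2.9000e-01 -3.1300e+00 -0.0000e+00
  -1.2000e-01 -4.7000e-01 -3.3100e+00]
 [ 5.1489e+02  6.8190e+01  2.2161e+02  2.9000e-01 -3.1300e+00 -0.0000e+00
  -1.6000e-01 -7.6000e-01 -2.6200e+00]
 [ 5.1489e+02  6.8100e+01  2.2164e+02  2.9000e-01 -3.1300e+00 -0.0000e+00
  -9.2000e-01 -8.2000e-01 -2.3200e+00]
 [ 5.1493e+02  6.8030e+01  2.2167e+02 -2.9000e-01  3.1300e+00  0.0000e+00
   5.1000e-01 -1.0300e+00 -2.3000e+00]]
100.5515405510392
257 209
```

View pics/c3.png

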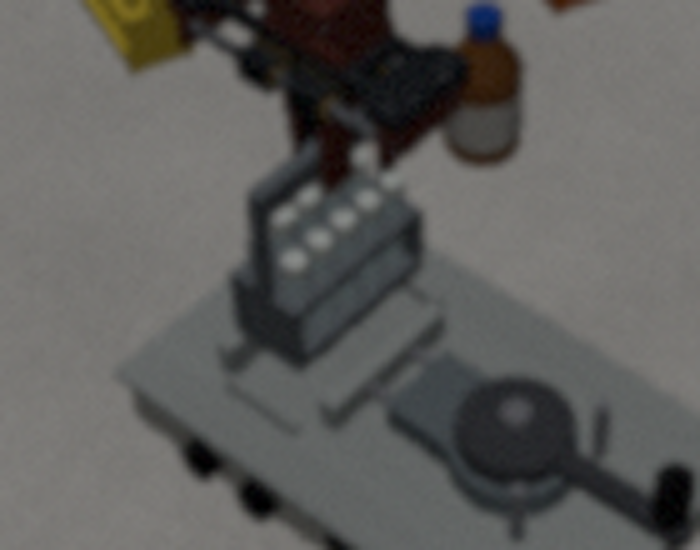

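The rack is held upright and parallel to the bay. Its lower near corner is at (302,365) in the crop. I'll compare that with the expected position before lowering.

```bash
python3 - <<'E'
from h import *
S=lambda u,v,z:ray("side",192-.4+u/5,149-.4+v/5,z)
w=.183;X=np.array([np.cos(w),np.sin(w)]);Y=np.array([-X[1],X[0]]);t=np.array([514.9,68.1])
for q,n in(((302,365),"-x-y"),((236,308),"-x+y"),((420,268),"+x-y")):
    d=S(*q,110)[:2]-t;print(n,(d@X).round(1),(d@Y).round(1))
for k,s in(("bay",(0,85)),):print(proj("side",(*(np.array([530.7,-11.9])+s[1]*Y),60)))
E
```

```text
-x-y -53.7 -24.7
-x+y -46.4 39.8
+x-y 56.0 -27.5
(np.float64(257.83070532660776), np.float64(217.23089175003832))
```

Emit:
servo_tool --pt "0 0 -1 0 0 0 -1" --pt "0 0 -2 0 0 0 -1" --pt "0 0 -3 0 0 0 -1" --pt "0 0 -3.5 0 0 0 -1" --pt "0 0 -4 0 0 0 -1" --pt "0 0 -4.3 0 0 0 -1" --pt "0 0 -4.6 0 0 0 -1" --pt "0 0 -4.8 0 0 0 -1" --pt "0 0 -4.8 0 0 0 -1" --pt "0 0 -4.8 0 0 0 -1" --pt "0 0 -4.8 0 0 0 -1" --pt "0 0 -4.8 0 0 0 -1"

```text
t: 6.77
ee_pos: [515.1, 67.7, 174.0]
orientation: [-0.288, 3.128, 0.0]
ft_force: [0.8, 0.2, -2.6]
width: 11.9
grasp_force: 30.0
```

Emit:
servo_tool --pt "0 0 -0.1 0 0 0 -1" --pt "0 0 -0.2 0 0 0 -1" --pt "0 0 -0.2 0 0 0 -1" --pt "0 0 -0.2 0 0 0 -1" --pt "0 0 -0.2 0 0 0 -1"

```text
t: 7.18
ee_pos: [514.9, 67.7, 171.7]
orientation: [0.288, -3.128, 0.0]
ft_force: [1.0, 0.5, -2.0]
width: 11.6
grasp_force: 30.0
```

Emit:
servo_tool --pt "0 0 -0.05 0 0 0 -1" --pt "0 0 -0.1 0 0 0 -1" --pt "0 0 -0.1 0 0 0 -1" --pt "0 0 -0.1 0 0 0 -1" --pt "0 0 -0.1 0 0 0 -1"

```text
t: 7.6
ee_pos: [515.1, 67.8, 171.2]
orientation: [-0.288, 3.128, 0.0]
ft_force: [-2.8, 0.7, 5.9]
width: 11.3
grasp_force: 30.0
```

Emit:
servo_tool --pt "0 0 0 0 0 0 0" --pt "0 0 0 0 0 0 0" --pt "0 0 0 0 0 0 0" --pt "0 0 0 0 0 0 0" --pt "0 0 1 0 0 0 0" --pt "0 0 3 0 0 0 0" --pt "0 0 5 0 0 0 0" --pt "0 0 7 0 0 0 0" --pt "0 0 8 0 0 0 0" --pt "0 0 8 0 0 0 0"

```text
t: 8.43
ee_pos: [516.5, 67.8, 253.4]
orientation: [-0.288, 3.123, 0.0]
ft_force: [0.5, -0.2, 0.2]
width: 44.2
grasp_force: 0.0
```

Emit:
servo_tool --pt "0.3 -1.5 0 0 0 -6 0" --pt "0.7 -3.5 0 0 0 -12 0" --pt "1.1 -5.5 0 0 0 -18 0" --pt "1.5 -8 0 0 0 -24 0" --pt "2 -10.5 0 0 0 -31 0" --pt "2.5 -13 0 0 0 -38 0" --pt "3 -15.5 0 0 0 -45 0" --pt "3.4 -18 0 0 0 -52 0" --pt "3.8 -20 -1 0 0 -59 0" --pt "4.2 -22 -2 0 0 -66 0" --pt "4.6 -24 -3 0 0 -73 0" --pt "5 -25.5 -4 0 0 -80 0" --pt "5 -26.1 -5 0 0 -86 0" --pt "5 -26.1 -5 0 0 -90 0" --pt "5 -26.1 -5 0 0 -90 0" --pt "5 -26.1 -5 0 0 -90 0"

```text
t: 9.77
ee_pos: [564.4, -193.2, 199.7]
orientation: [-2.005, -2.417, 0.001]
ft_force: [0.3, 0.5, -0.9]
width: 43.9
grasp_force: 0.0
```

```bash
python3 - <<'E'
from h import *
b=snap("side","pics/s3.png");t=snap("top","pics/t3.png")
o=ctrl.get_obs();print(o["ee_pos"],o["orientation"],o["qpos"])
print(proj("side",o["ee_pos"]),proj("side",(565,-193,147)))
A=cv2.resize(b[150:275,215:345],None,fx=4,fy=4,interpolation=cv2.INTER_CUBIC)
B=cv2.resize(t[165:290,205:270],None,fx=4,fy=4,interpolation=cv2.INTER_CUBIC)
cv2.imwrite("pics/c4.png",np.hstack([A,B]))
E
```

```text
[ 564.85674109 -193.06202161  200.4896547 ] [-2.00532198e+00 -2.41802310e+00  1.54005071e-04] [-3.49270371e-01  4.08382874e-01  1.71117431e+00 -1.70741530e-05
  1.02228615e+00 -5.35324185e-01]
(np.float64(327.6887465168151), np.float64(232.51969619977442)) (np.float64(326.0686564959317), np.float64(243.95700093225))
```

View pics/c4.png

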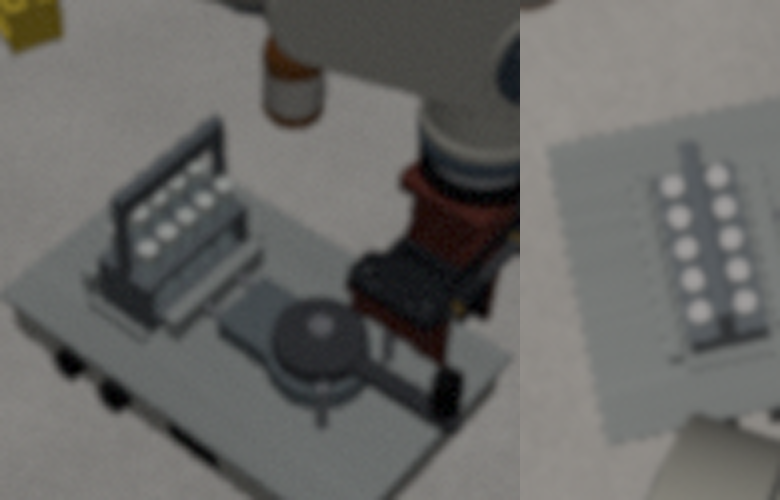

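The rack stands upright in the bay, and the knob at (447,393) is directly under the fingers. I'll lower the gripper and cage the knob.

Emit:
servo_tool --pt "0 0 -2 0 0 0 0" --pt "0 0 -4 0 0 0 0" --pt "0 0 -6 0 0 0 0" --pt "0 0 -7.5 0 0 0 0" --pt "0 0 -8.5 0 0 0 0" --pt "0 0 -8.8 0 0 0 0" --pt "0 0 -8.8 0 0 0 -0.38" --pt "0 0 -8.8 0 0 0 -0.38" --pt "0 0 -8.8 0 0 0 -0.38" --pt "0 0 -8.8 0 0 0 -0.38" --pt "0 0 -8.8 0 0 0 -0.38"

```text
t: 10.78
ee_pos: [565.9, -193.6, 113.7]
orientation: [2.007, 2.414, 0.001]
ft_force: [1.7, -0.7, 0.1]
width: 27.3
grasp_force: 0.7
```

```bash
cat >> h.py <<'E'
def pos(th): a=-np.pi/2+.183+.6-th; return np.array([543.4,-80.7])+115*np.array([np.cos(a),np.sin(a)])
def table(a,b,n,g=-.38):
    for th in np.linspace(a,b,n+1)[1:]:
        d=(pos(th)-pos(a))/10; print("[%.2f,%.2f,0,0,0,%.1f,%g],"%(d[0],d[1],-np.degrees(th-a),g),end="")
    print()
E
python3 - <<'E'
from h import *
table(.59,1.16,11);table(1.16,.04,19);table(.04,1.16,19)
E
```

```text
[-0.59,-0.10,0,0,0,-3.0,-0.38],[-1.18,-0.17,0,0,0,-5.9,-0.38],[-1.77,-0.21,0,0,0,-8.9,-0.38],[-2.37,-0.21,0,0,0,-11.9,-0.38],[-2.97,-0.19,0,0,0,-14.8,-0.38],[-3.56,-0.13,0,0,0,-17.8,-0.38],[-4.15,-0.05,0,0,0,-20.8,-0.38],[-4.73,0.07,0,0,0,-23.8,-0.38],[-5.31,0.21,0,0,0,-26.7,-0.38],[-5.88,0.39,0,0,0,-29.7,-0.38],[-6.44,0.59,0,0,0,-32.7,-0.38],
[0.64,-0.23,0,0,0,3.4,-0.38],[1.29,-0.42,0,0,0,6.8,-0.38],[1.95,-0.58,0,0,0,10.1,-0.38],[2.61,-0.69,0,0,0,13.5,-0.38],[3.29,-0.77,0,0,0,16.9,-0.38],[3.97,-0.80,0,0,0,20.3,-0.38],[4.64,-0.80,0,0,0,23.6,-0.38],[5.32,-0.76,0,0,0,27.0,-0.38],[5.99,-0.67,0,0,0,30.4,-0.38],[6.66,-0.55,0,0,0,33.8,-0.38],[7.32,-0.39,0,0,0,37.2,-0.38],[7.96,-0.19,0,0,0,40.5,-0.38],[8.60,0.05,0,0,0,43.9,-0.38],[9.22,0.33,0,0,0,47.3,-0.38],[9.82,0.64,0,0,0,50.7,-0.38],[10.40,0.99,0,0,0,54.0,-0.38],[10.96,1.37,0,0,0,57.4,-0.38],[11.50,1.78,0,0,0,60.8,-0.38],[12.01,2.22,0,0,0,64.2,-0.38],
[-0.51,-0.44,0,0,0,-3.4,-0.38],[-1.05,-0.86,0,0,0,-6.8,-0.38],[-1.61,-1.24,0,0,0,-10.1,-0.38],[-2.19,-1.58,0,0,0,-13.5,-0.38],[-2.80,-1.89,0,0,0,-16.9,-0.38],[-3.41,-2.17,0,0,0,-20.3,-0.38],[-4.05,-2.41,0,0,0,-23.6,-0.38],[-4.70,-2.61,0,0,0,-27.0,-0.38],[-5.35,-2.77,0,0,0,-30.4,-0.38],[-6.02,-2.90,0,0,0,-33.8,-0.38],[-6.69,-2.98,0,0,0,-37.2,-0.38],[-7.37,-3.02,0,0,0,-40.5,-0.38],[-8.05,-3.03,0,0,0,-43.9,-0.38],[-8.72,-2.99,0,0,0,-47.3,-0.38],[-9.40,-2.92,0,0,0,-50.7,-0.38],[-10.07,-2.80,0,0,0,-54.0,-0.38],[-10.73,-2.65,0,0,0,-57.4,-0.38],[-11.38,-2.45,0,0,0,-60.8,-0.38],[-12.01,-2.22,0,0,0,-64.2,-0.38],
```

Emit:
servo_tool --pt "-0.6 -0.1 0 0 0 -3 -0.38" --pt "-1.2 -0.2 0 0 0 -6 -0.38" --pt "-1.8 -0.2 0 0 0 -9 -0.38" --pt "-2.4 -0.2 0 0 0 -12 -0.38" --pt "-3 -0.2 0 0 0 -15 -0.38" --pt "-3.6 -0.1 0 0 0 -18 -0.38" --pt "-4.2 0 0 0 0 -21 -0.38" --pt "-4.7 0.1 0 0 0 -24 -0.38" --pt "-5.3 0.2 0 0 0 -27 -0.38" --pt "-5.9 0.4 0 0 0 -30 -0.38" --pt "-6.4 0.6 0 0 0 -33 -0.38" --pt "-6.4 0.6 0 0 0 -33 -0.38" --pt "-6.4 0.6 0 0 0 -33 -0.38"

```text
t: 11.87
ee_pos: [501.5, -187.6, 113.4]
orientation: [2.609, 1.747, 0.001]
ft_force: [0.8, -0.1, 0.2]
width: 26.9
grasp_force: 0.6
```

Emit:
servo_tool --pt "0.6 -0.2 0 0 0 3.4 -0.38" --pt "1.3 -0.4 0 0 0 6.8 -0.38" --pt "2 -0.6 0 0 0 10 -0.38" --pt "2.6 -0.7 0 0 0 13.5 -0.38" --pt "3.3 -0.8 0 0 0 17 -0.38" --pt "4 -0.8 0 0 0 20 -0.38" --pt "4.6 -0.8 0 0 0 23.5 -0.38" --pt "5.3 -0.8 0 0 0 27 -0.38" --pt "6 -0.7 0 0 0 30.5 -0.38" --pt "6.7 -0.6 0 0 0 34 -0.38" --pt "7.3 -0.4 0 0 0 37 -0.38" --pt "8 -0.2 0 0 0 40.5 -0.38" --pt "8.6 0 0 0 0 44 -0.38" --pt "9.2 0.3 0 0 0 47 -0.38" --pt "9.8 0.6 0 0 0 50.5 -0.38" --pt "10.4 1 0 0 0 54 -0.38" --pt "11 1.4 0 0 0 57.5 -0.38" --pt "11.5 1.8 0 0 0 61 -0.38" --pt "12 2.2 0 0 0 64 -0.38" --pt "12 2.2 0 0 0 64 -0.38"

```text
t: 13.53
ee_pos: [621.5, -164.7, 112.5]
orientation: [-1.284, -2.867, -0.0]
ft_force: [-0.1, -0.3, -0.3]
width: 27.2
grasp_force: 0.0
```

Emit:
servo_tool --pt "-0.5 -0.4 0 0 0 -3.4 -0.38" --pt "-1.1 -0.9 0 0 0 -6.8 -0.38" --pt "-1.6 -1.2 0 0 0 -10 -0.38" --pt "-2.2 -1.6 0 0 0 -13.5 -0.38" --pt "-2.8 -1.9 0 0 0 -17 -0.38" --pt "-3.4 -2.2 0 0 0 -20 -0.38" --pt "-4 -2.4 0 0 0 -23.5 -0.38" --pt "-4.7 -2.6 0 0 0 -27 -0.38" --pt "-5.4 -2.8 0 0 0 -30.5 -0.38" --pt "-6 -2.9 0 0 0 -34 -0.38" --pt "-6.7 -3 0 0 0 -37 -0.38" --pt "-7.4 -3 0 0 0 -40.5 -0.38" --pt "-8 -3 0 0 0 -44 -0.38" --pt "-8.7 -3 0 0 0 -47 -0.38" --pt "-9.4 -2.9 0 0 0 -50.5 -0.38" --pt "-9.4 -2.9 0 0 0 -50.5 -0.38"

```text
t: 14.87
ee_pos: [526.0, -194.3, 112.7]
orientation: [-2.391, -2.037, 0.0]
ft_force: [1.8, -1.0, -0.2]
width: 27.2
grasp_force: 0.6
```

Emit:
servo_tool --pt "-0.3 0 0 0 0 -1.5 -0.38" --pt "-0.6 0.1 0 0 0 -3 -0.38" --pt "-0.6 0.1 0 0 0 -3 -0.38" --pt "-0.6 0.1 0 0 0 -3 -0.38"

```text
t: 15.2
ee_pos: [521.2, -193.5, 112.8]
orientation: [2.44, 1.979, 0.0]
ft_force: [1.1, -0.5, -0.7]
width: 27.2
grasp_force: 0.9
```

Emit:
servo_tool --pt "-0.3 0.1 0 0 0 -1.5 -0.38" --pt "-0.6 0.1 0 0 0 -3 -0.38" --pt "-0.6 0.1 0 0 0 -3 -0.38" --pt "-0.6 0.1 0 0 0 -3 -0.38"

```text
t: 15.53
ee_pos: [514.9, -192.4, 112.8]
orientation: [2.491, 1.914, -0.0]
ft_force: [1.6, 0.5, -0.4]
width: 27.1
grasp_force: 0.9
```

Emit:
servo_tool --pt "-0.3 0.1 0 0 0 -1.5 -0.38" --pt "-0.6 0.2 0 0 0 -3 -0.38" --pt "-0.6 0.2 0 0 0 -3 -0.38" --pt "-0.6 0.2 0 0 0 -3 -0.38"

```text
t: 15.87
ee_pos: [509.0, -190.4, 112.8]
orientation: [-2.54, -1.849, 0.0]
ft_force: [1.2, -0.6, 0.6]
width: 27.1
grasp_force: 0.9
```

Emit:
servo_tool --pt "-0.4 0.1 0 0 0 -2 -0.38" --pt "-0.7 0.3 0 0 0 -4 -0.38" --pt "-0.7 0.3 0 0 0 -4 -0.38" --pt "-0.7 0.3 0 0 0 -4 -0.38"

```text
t: 16.2
ee_pos: [502.0, -187.4, 112.7]
orientation: [-2.602, -1.759, 0.0]
ft_force: [1.9, 0.2, 1.3]
width: 27.1
grasp_force: 0.8
```

```bash
python3 - <<'E'
from h import *
b=snap("side","pics/s4.png");o=ctrl.get_obs();print(o["ee_pos"],o["ft_force"])
a=cv2.imread("pics/s3.png")
f=lambda a:cv2.resize(a[185:250,225:290],None,fx=6,fy=6,interpolation=cv2.INTER_CUBIC)
cv2.imwrite("pics/c5.png",np.hstack([f(a),f(b)]))
E
```

```text
[ 502.05275523 -187.37969434  112.74394441] [ 1.98112852 -0.74313131  1.86749043]
```

View pics/c5.png

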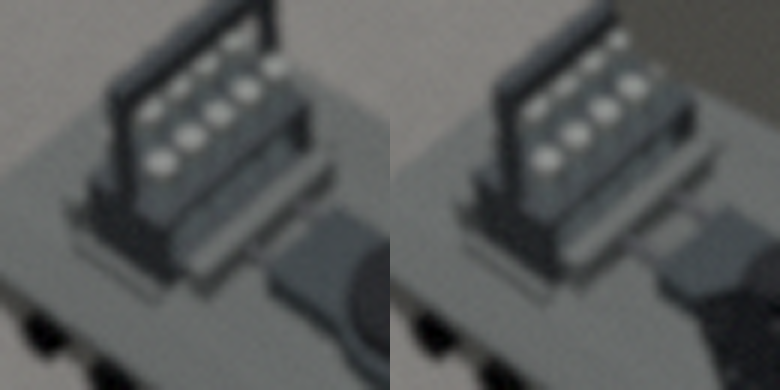

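The jaw has advanced and is now against the rack. I'll swing back, then tighten in small steps.

Emit:
servo_tool --pt "0.6 -0.2 0 0 0 3.4 -0.38" --pt "1.3 -0.4 0 0 0 6.8 -0.38" --pt "2 -0.6 0 0 0 10 -0.38" --pt "2.6 -0.7 0 0 0 13.5 -0.38" --pt "3.3 -0.8 0 0 0 17 -0.38" --pt "4 -0.8 0 0 0 20 -0.38" --pt "4.6 -0.8 0 0 0 23.5 -0.38" --pt "5.3 -0.8 0 0 0 27 -0.38" --pt "6 -0.7 0 0 0 30.5 -0.38" --pt "6.7 -0.6 0 0 0 34 -0.38" --pt "7.3 -0.4 0 0 0 37 -0.38" --pt "8 -0.2 0 0 0 40.5 -0.38" --pt "8.6 0 0 0 0 44 -0.38" --pt "9.2 0.3 0 0 0 47 -0.38" --pt "9.8 0.6 0 0 0 50.5 -0.38" --pt "10.4 1 0 0 0 54 -0.38" --pt "11 1.4 0 0 0 57.5 -0.38" --pt "11.5 1.8 0 0 0 61 -0.38" --pt "12 2.2 0 0 0 64 -0.38" --pt "12 2.2 0 0 0 64 -0.38"

```text
t: 17.92
ee_pos: [622.0, -164.7, 112.2]
orientation: [-1.271, -2.871, 0.0]
ft_force: [0.9, 0.9, -0.5]
width: 26.9
grasp_force: 0.0
```

Emit:
servo_tool --pt "-0.3 -0.2 0 0 0 -2 -0.38" --pt "-0.6 -0.5 0 0 0 -4 -0.38" --pt "-0.6 -0.5 0 0 0 -4 -0.38"

```text
t: 18.17
ee_pos: [615.1, -170.3, 112.3]
orientation: [-1.379, -2.821, -0.0]
ft_force: [1.5, 1.3, -0.7]
width: 27.2
grasp_force: 0.9
```

```bash
python3 - <<'E'
from h import *
for a in np.arange(.11,1.15,.07):
    d=(pos(a+.07)-pos(a))/10; print("%.2f: %.2f %.2f"%(a,*d))
E
```

```text
0.11: -0.65 -0.48
0.18: -0.68 -0.43
0.25: -0.71 -0.38
0.32: -0.73 -0.33
0.39: -0.75 -0.28
0.46: -0.77 -0.23
0.53: -0.79 -0.17
0.60: -0.80 -0.12
0.67: -0.80 -0.06
0.74: -0.80 -0.01
0.81: -0.80 0.05
0.88: -0.80 0.11
0.95: -0.79 0.16
1.02: -0.78 0.22
1.09: -0.76 0.27
```

Emit:
servo_tool --pt "-0.4 -0.2 0 0 0 -2 -0.38" --pt "-0.7 -0.4 0 0 0 -4 -0.38" --pt "-0.7 -0.4 0 0 0 -4 -0.38"

```text
t: 18.42
ee_pos: [608.3, -174.3, 112.4]
orientation: [-1.475, -2.772, 0.0]
ft_force: [1.8, 0.8, -2.1]
width: 26.7
grasp_force: 0.8
```

Emit:
servo_tool --pt "-0.4 -0.2 0 0 0 -2 -0.38" --pt "-0.7 -0.4 0 0 0 -4 -0.38" --pt "-0.7 -0.4 0 0 0 -4 -0.38"

```text
t: 18.67
ee_pos: [601.5, -178.4, 112.5]
orientation: [-1.57, -2.72, 0.0]
ft_force: [1.0, 2.0, -2.1]
width: 27.2
grasp_force: 0.8
```

Emit:
servo_tool --pt "-0.4 -0.2 0 0 0 -2 -0.38" --pt "-0.7 -0.3 0 0 0 -4 -0.38" --pt "-0.7 -0.3 0 0 0 -4 -0.38"

```text
t: 18.92
ee_pos: [594.8, -181.4, 112.6]
orientation: [-1.663, -2.665, 0.0]
ft_force: [1.3, -0.3, -2.1]
width: 27.6
grasp_force: 0.9
```

Emit:
servo_tool --pt "-0.4 -0.2 0 0 0 -2 -0.38" --pt "-0.7 -0.3 0 0 0 -4 -0.38" --pt "-0.7 -0.3 0 0 0 -4 -0.38"

```text
t: 19.17
ee_pos: [588.0, -184.5, 112.8]
orientation: [1.755, 2.606, -0.0]
ft_force: [1.7, 0.6, -0.2]
width: 27.3
grasp_force: 0.9
```

Emit:
servo_tool --pt "-0.4 -0.1 0 0 0 -2 -0.38" --pt "-0.8 -0.3 0 0 0 -4 -0.38" --pt "-0.8 -0.3 0 0 0 -4 -0.38"

```text
t: 19.42
ee_pos: [579.9, -187.5, 112.8]
orientation: [1.844, 2.543, -0.0]
ft_force: [1.7, -0.5, -0.9]
width: 27.0
grasp_force: 0.9
```

Emit:
servo_tool --pt "-0.4 -0.1 0 0 0 -2 -0.38" --pt "-0.8 -0.2 0 0 0 -4 -0.38" --pt "-0.8 -0.2 0 0 0 -4 -0.38"

```text
t: 19.67
ee_pos: [572.6, -189.5, 112.9]
orientation: [1.931, 2.476, 0.001]
ft_force: [3.9, 0.1, -1.8]
width: 27.2
grasp_force: 2.2
```

Emit:
servo_tool --pt "-0.2 0 0 0 0 -1 -0.38" --pt "-0.3 0 0 0 0 -2 -0.38" --pt "-0.3 0 0 0 0 -2 -0.38"

```text
t: 19.92
ee_pos: [570.2, -189.4, 112.9]
orientation: [1.973, 2.443, 0.001]
ft_force: [5.1, 0.2, -3.2]
width: 27.9
grasp_force: 2.8
```

Emit:
servo_tool --pt "-0.2 0 0 0 0 -1 -0.38" --pt "-0.3 -0.1 0 0 0 -2 -0.38" --pt "-0.3 -0.1 0 0 0 -2 -0.38" --pt "-0.3 -0.1 0 0 0 -2 -0.38"

```text
t: 20.25
ee_pos: [567.6, -190.5, 113.0]
orientation: [2.014, 2.408, 0.002]
ft_force: [6.6, 0.4, -3.3]
width: 27.0
grasp_force: 3.3
```

Emit:
servo_tool --pt "-0.2 0 0 0 0 -1 -0.38" --pt "-0.4 0 0 0 0 -2 -0.38" --pt "-0.4 0 0 0 0 -2 -0.38" --pt "-0.4 0 0 0 0 -2 -0.38"

```text
t: 20.58
ee_pos: [564.3, -190.5, 113.0]
orientation: [2.055, 2.372, 0.003]
ft_force: [8.9, 0.2, -5.2]
width: 27.3
grasp_force: 4.6
```

Emit:
servo_tool --pt "-0.2 0 0 0 0 -1 -0.38" --pt "-0.3 0 0 0 0 -1.5 -0.38" --pt "-0.3 0 0 0 0 -1.5 -0.38" --pt "-0.3 0 0 0 0 -1.5 -0.38" --pt "-0.3 0 0 0 0 -1.5 -0.38"

```text
t: 21.0
ee_pos: [562.1, -190.6, 113.0]
orientation: [2.085, 2.344, 0.004]
ft_force: [11.0, 0.9, -8.2]
width: 27.3
grasp_force: 5.9
```

Emit:
servo_tool --pt "-0.1 0 0 0 0 -0.5 -0.38" --pt "-0.1 0 0 0 0 -0.5 -0.38" --pt "-0.1 0 0 0 0 -0.5 -0.38" --pt "-0.1 0 0 0 0 -0.5 -0.38" --pt "-0.1 0 0 0 0 -0.5 -0.38"

```text
t: 21.42
ee_pos: [561.4, -190.7, 113.0]
orientation: [2.094, 2.334, 0.005]
ft_force: [11.7, 0.7, -9.4]
width: 26.9
grasp_force: 6.3
```

Firmly tight at about 11.7 N, with the lever mid-range, so it isn't a stop post. Now I'll back off, open and lift.

Emit:
servo_tool --pt "0.2 0 0 0 0 1 -0.38" --pt "0.5 0 0 0 0 2 -0.38" --pt "0.9 0 0 0 0 4 -0.38" --pt "1.1 0 0 0 0 5 0" --pt "1.1 0 0 0 0 5 0" --pt "1.1 0 0 0 0 5 0" --pt "1.1 0 0 0 0 5 0" --pt "1.1 0 2 0 0 5 0" --pt "1.1 0 4 0 0 5 0" --pt "1.1 0 7 0 0 5 0" --pt "1.1 0 10 0 0 5 0" --pt "1.1 -6 12 0 0 5 0" --pt "1.1 -12 14 0 0 5 0" --pt "1.1 -12 14 0 0 5 0" --pt "1.1 -12 14 0 0 5 0" --pt "1.1 -12 14 0 0 5 0"

```text
t: 22.75
ee_pos: [568.3, -312.4, 253.2]
orientation: [2.001, 2.421, -0.0]
ft_force: [-0.1, 0.1, -0.4]
width: 44.1
grasp_force: 0.0
```

```bash
python3 - <<'E'
from h import *
b=snap("side","pics/s5.png");t=snap("top","pics/t5.png");o=ctrl.get_obs();print(o["ee_pos"],o["ft_force"],o["t"])
f=lambda a,x,y:cv2.resize(a[y:y+100,x:x+100],None,fx=4,fy=4,interpolation=cv2.INTER_CUBIC)
cv2.imwrite("pics/c6.png",np.hstack([f(b,220,165),f(t,215,175)]))
E
```

```text
[ 567.91659358 -309.6056098   251.78604414] [-0.73388016 -0.50277103  0.23639953] 22.85
```

View pics/c6.png

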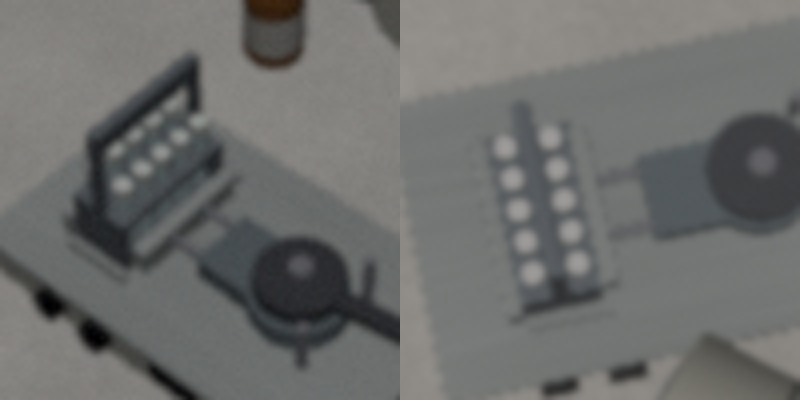

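The rack is seated against the fence with the jaw touching it. I'll do a quick numeric check of its position along the bay.

```bash
python3 - <<'E'
from h import *
T=lambda u,v,z:ray("top",214.6+(u-400)/4,174.6+v/4,z)[:2]
w=.183;X=np.array([np.cos(w),np.sin(w)]);Y=np.array([-X[1],X[0]]);c=np.array([530.7,-11.9])
a,b=T(522,101,201),T(560,291,201);d=(a+b)/2-c;print(np.linalg.norm(a-b),d@X,d@Y,np.arctan2(*(a-b)[::-1]))
a,b=T(550,137,146),T(577,263,146);a2,b2=T(504,147,146),T(531,272,146);d=(a+b+a2+b2)/4-c;print(d@X,d@Y,np.arctan2(*(a-b)[::-1]))
E
```

```text
127.81000745856811 -6.528762583804877 84.92207904110217 0.16460112351620906
-1.4313150959985688 86.50610361228713 0.17593106331517425
```

```bash
python3 -c "
from h import *
print(ctrl.close_job())"
```

```text
the job is handed in; nothing more can be done
None
```

The rack is clamped against the fence in the bay, the nut is firmly tight (about 11.7 N measured at the knob), the lever is released, and the bottle, beaker and tip box were not touched; the job is handed in, but no verdict came back.

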